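# Castor valve to the top

### The job

The braked castor is bolted wheel-up on its service board for a tyre-pressure check. Let its foot brake fully off, turn the wheel by the tyre, not by the valve stem, until the valve stem is at the top, straight above the axle, and then put the brake fully on again so that the wheel stays there. Leave the goods around it where they are.

Things in the scene. Friction and masses are not known exactly. Their poses are not given: they have to be found in the camera images.
- castor: Zinc-plated castor bolted upside down on a fixed 250 x 170 x 18 mm plywood board; it cannot move or swivel. Origin: on the bench top, straight below the axle; z up. Its x is level, square to the axle: the pedal reaches out towards -x, the board runs from x = -80 to +170 mm. Its y is along the axle; the valve is on the wheel's -y face.
- axle (a point): Centre of the wheel, on the axle, 158 mm above the bench. The fork legs (outer faces 43 mm, axle nuts 54 mm either side of the wheel's middle plane) stand below the axle and up to 22 mm above it; the upper half of the wheel is free on both sides.
- wheel_top (a point): Top of the tyre, fixed point straight above the axle, 258 mm above the bench. Tyre: black, block tread, 200 mm diameter, 47 mm wide (30 mm at full diameter). Closed fingertips pressed on the tread with 5 to 15 N and drawn along carry it with them (grips like rubber); it can also be pinched.
- wheel (a joint): Angle of the wheel on its axle, rad, no stops (may read beyond +-pi): 0 or any whole number of turns = valve stem at the top. Grows when the top of the tyre moves towards the castor's +x (away from the pedal). Brake off: about 0.12 N m of drag, the wheel soon stops when let go. Brake on: held against 1 N m.
- valve_tip (a point): Outer end of the valve stem: brass, 9 mm thick, with a 10 mm black cap, standing sideways out of the grey rim on the castor's -y face; tip 51 mm from the axle line and 37 mm from the wheel's middle plane (14 mm proud of the tyre's side). Much longer than the four rim bolts. It starts anywhere but near the top.
- pedal (a joint): Foot brake, rad: 0 = pedal fully down, brake off; 0.40 = pedal fully up, brake fully on, its shoe bar pressed into the tread (it starts so). Stops at both ends; stays where it is left. At the tread it takes 5 to 9 N to press it down, and 11 N to lift it, rising to 15 N near the top as the shoe bites.
- pedal_hinge (a point): Hinge axis of the pedal, level, along the castor's y: 96 mm from the axle towards the castor's -x, 84 mm above the bench.
- pedal_tread (a point): Middle of the pedal tread's upper face, 80 mm out from the hinge. Steel channel 44 mm wide (along y), from 46 to 110 mm out, 15 mm deep, small upturned lip at the outer end. About 85 mm above the bench with the brake off, 31 mm higher with it on. Press it down from above; pinch it by its two sides to lift it.
- drum: Bystander: brake drum, dark cast iron, 208 mm across, 68 mm high. Origin: centre of its underside.
- bearing: Bystander: steel wheel bearing, 85 mm across, 23 mm high, lying near the castor. Origin: centre of its underside.
- seal: Bystander: black rubber oil seal, a ring of 110 mm, 12 mm high, on the pedal's side of the castor. Origin: centre of its underside.
- gauge: Bystander: tyre-pressure gauge lying near the castor, 72 mm dial, 31 mm high, brass stem reaching 129 mm out along its x. Origin: under the dial's centre.
- trackrod: Bystander: brass-coloured track-rod end, 163 mm long, 60 mm high. Origin: under its ball head; the shank runs 140 mm along its x.
- gaiter: Bystander: black rubber gaiter, a ribbed cone, 72 mm across, 78 mm high. Origin: centre of its underside.
- oil: Bystander: amber bottle, 68 mm across, 190 mm high. Origin: centre of its underside.
- carton: Bystander: white carton, 100 x 100 x 125 mm high. Origin: centre of its underside.

How it is judged (in metres and radians):
On the way, in this order (a step that is already met when the one before it is completed fails the run):
1. the brake is let fully off (value of joint pedal below 0.06 rad), for 0.2 s.
2. with the brake off, the wheel is turned until the valve stem is at the top and stands still there (value of joint pedal below 0.1 rad and x of valve_tip in the frame of castor between -0.0085 and 0.0085 m and z of valve_tip in the frame of castor above 0.18 m and velocity of joint wheel between -0.1 and 0.1 rad/s), for 0.2 s.
At the end, for the whole second after the job is handed in: The valve stem stands straight above the axle (its tip within 8.5 mm either side of the vertical through the axle, about 10 degrees), the wheel is still, and the brake pedal is up at its stop (0.33 rad or more of 0.40) (x of valve_tip in the frame of castor between -0.0085 and 0.0085 m and z of valve_tip in the frame of castor above 0.18 m and velocity of joint wheel between -0.1 and 0.1 rad/s and value of joint pedal above 0.33 rad); the robot touches nothing.
It fails at once if the valve stem is pushed (1.5 N or more) (contact force between valve and the fingers above 1.5 N or contact force between valve and the arm above 1.5 N).
It fails at once if one of the goods around the castor is moved by more than 30 mm (distance of any of drum, bearing, seal, gauge, trackrod, gaiter, oil, carton from where it was at the start of the episode above 0.03 m).
It also fails if it takes over 72 s, if anything falls off the work surface, if the arm or the gripper's body presses on something with over 40 N, if the wrist force passes 120 N, or if a joint passes its speed limit or range.

### The arm

A 6-joint arm with a two-finger parallel gripper is mounted at the origin on the work surface. World frame = base frame: x ahead of the robot, y to its left, z up, the work surface at z = 0. Lengths are in mm, angles in rad, forces in N, time in s.
With the tool pointing down it reaches from about 400 to 925 mm from the base axis. Payload 12.5 kg.
Tool frame: the origin (TCP) lies on the front face of the gripper's body, between the roots of the fingers; the fingertips stand 78 mm ahead of it and the grasp point (between the pads) lies 59 mm ahead of it (env.nose_length is the distance from the TCP to the fingertips, in mm); z points along the fingers, y is the line along which they close (so a half turn about z gives the same grasp; the last joint's range is limited). The gripper opens to 95 mm and grips with 3 to 60 N. Pads are 20 mm wide; open, the fingers measure 119 mm over their backs; the gripper's body (75 mm by 180 mm) begins 59 mm behind the grasp point.
Start: joints at [1.056, 0.491, 1.559, -0, 1.092, -0.106], TCP at [248.425, 573.518, 292.261] pointing down, gripper open.
Joint ranges: [-3.1, 3.1], [-0.84, 2.19], [0.05, 2.79], [-1.13, 4.28], [0.06, 2.93], [-2.69, 2.69]. Speed limits (rad/s): [2.22, 2.22, 2.79, 3.14, 3.14, 3.14].

### API

Orientations are given as [roll, pitch, yaw] about the fixed x, y, z axes, in that order (R = Rz(yaw) Ry(pitch) Rx(roll)).
In Python, from cell import env gives the robot as it stands.
- The arm moves only by the tool jog_arm, never from a script. Its argument "motion" is a list of rows, each a list of 7 numbers: the turn, a rotation vector about the tool's x, y, z in degrees, then the shift along the tool's x, y, z in mm, then the finger opening in mm, from 0 to 95.1. In form: [[wx, wy, wz, x, y, z, hand], ...]. A call has 1 to 10 rows; each row shifts and turns the commanded pose from where the row before left it, along the tool's axes as they then stand; what a row does not reach is not made up. A row lasts 1/8 s, in which the tool goes at most 62.5 mm and 10.7 degrees, less where a joint would pass 70% of its speed; a pose out of reach is approached as far as the arm can. A call is refused whole if a number of a shift passes 62.5 or a number of a turn 10.7, either way. A call with a gripper value outside its range is refused whole. The fingers move at their own pace and stop on an object; the grip force is fixed at half the most. Time passes only in rows, so rows that do not move let the fingers close. It gives the time, the measured TCP pose, the force, the opening and the grip force at its end, in the units of the state.
- env.state(): the state, without advancing time (a new reading comes with each control period).
- env.read_camera(name): name is "side" or "top"; returns a dict with "color" (384x512x3 uint8, red, green, blue), "z_map" (384x512 float32, mm along the optical axis (not along the pixel's ray), 0 where there is no reading), "camera_matrix" (3x3 intrinsics, pixels), "world_to_cam" (4x4, takes a point from world to camera coordinates). Camera axes: x right, y up, looking along -z (the intrinsics and any distortion apply to the point x, -y, -z); pixel columns grow to the right and rows downward; lengths in mm; the calibration is good to about 2 mm. A picture is of the moment at which its call begins.
- env.job_done(): hands the job in; it is judged then, once.
Trained networks look in the newest picture that a camera, given by its name, has taken for a name from the list of things; names that differ only in an ending like _2 or _b are one class to them, and where a whole thing is asked for, a point or a joint stands for the part that bears it (a point fixed in the world has none). Each returns a list of dicts, best first, with "score" (0 to 1); they miss things now and then, are a little off and sometimes report something else, mostly with a low value. They report only what shows in the picture. A call takes as long as a camera call.
- env.recognise(camera, thing): "location" ([column, row] in pixels, amid what is visible of it).
The state is a dict: "t": time; "joints": joint angles; "qvel": joint speeds; "tau": joint torques, N m; "eef_pos": TCP position; "tcp_rot": TCP orientation; "ft_force": force on the tool from outside, world axes, zero at the start; "moment": the same for the moment, N m; "opening": opening from 0.0 (shut) to 1.0 (fully open); "grip_force": force on a finger pad.
Only numpy, scipy, OpenCV 4.12 (cv2) and the standard library are available. Lean on these libraries where they do the work, as an engineer would, in place of code of your own. Each camera call takes 0.05 s, during which the arm holds its last target. There are 200 camera calls.

## Working session

There is one attempt and no reset: what is moved stays moved. The work goes in short steps, Python scripts to look and compute and a tool call to move; the robot and the scene stay as the last step left them, time stands still between calls to the robot, and variables do not carry over. Pictures are saved under pics/ and viewed, at most 10 in all, crops included, and the job is handed in when it is done.

Besides the shell and the picture viewer there is one more tool, called after "Emit:" as a command line: name --pt "numbers of a row" for each row, then --argument value for the rest. jog_arm: Moves the arm, as the interface text tells. Its arguments: {"type":"object","properties":{"motion":{"type":"array"}},"required":["motion"]}

```bash
mkdir -p pics; cat > h.py <<'E'
from cell import env
import numpy as np, cv2
def cam(n):
    return env.read_camera(n)
def w(c,u,v,r=2,z=None):
    K=c["camera_matrix"]; zm=c["z_map"]; u0,v0=int(round(u)),int(round(v))
    if z is None:
        p=zm[max(0,v0-r):v0+r+1,max(0,u0-r):u0+r+1]; p=p[p>0]; z=np.median(p) if len(p) else np.nan
    x=(u-K[0,2])/K[0,0]*z; y=(v-K[1,2])/K[1,1]*z
    return (np.linalg.inv(c["world_to_cam"])@[x,-y,-z,1])[:3]
def px(c,p):
    q=c["world_to_cam"]@[*p,1]; K=c["camera_matrix"]
    return K[0,0]*q[0]/-q[2]+K[0,2], K[1,1]*-q[1]/-q[2]+K[1,2]
def cloud(c):
    K=c["camera_matrix"]; z=c["z_map"]; v,u=np.mgrid[:384,:512]
    P=np.stack([(u-K[0,2])/K[0,0]*z,-(v-K[1,2])/K[1,1]*z,-z,np.ones_like(z)],-1)
    return (P@np.linalg.inv(c["world_to_cam"]).T)[...,:3]
def save(c,n,s=1.5): cv2.imwrite("pics/"+n,cv2.resize(c["color"][...,::-1],None,fx=s,fy=s))
E
python3 - <<'E'
from h import *
np.set_printoptions(precision=1,suppress=True)
s=env.state();print(s)
for n in("side","top"):
    c=cam(n);save(c,n+"0.png")
    print(n,np.linalg.inv(c["world_to_cam"])[:3,3],c["camera_matrix"])
    for t in["castor","axle","wheel","wheel_top","valve_tip","pedal","pedal_hinge","pedal_tread","drum","bearing","seal","gauge","trackrod","gaiter","oil","carton"]:
        for d in env.recognise(n,t)[:2]: print(t,round(d["score"],2),np.array(d["location"]),w(c,*d["location"]))
E
```

```text
{'t': 0.0, 'joints': array([ 1.1,  0.5,  1.6, -0. ,  1.1, -0.1]), 'qvel': array([-0.,  0., -0.,  0.,  0., -0.]), 'tau': array([ -0. , -61.3, -25.8,   0.1,   0. ,  -0. ]), 'eef_pos': array([248.4, 573.4, 291.7]), 'tcp_rot': array([-3.1, -0. ,  2.7]), 'ft_force': array([-0.4, -0.7, -1.2]), 'moment': array([0.1, 0.1, 0. ]), 'grip_force': 0.0, 'opening': 1.0003769843191117}
side [ -52.2 -860.2  785.5] [[365.6   0.  248. ]
 [  0.  365.6 186.3]
 [  0.    0.    1. ]]
castor 0.75 [230.3 205.8] [518.3  21.7  95. ]
axle 0.76 [229.8 200.4] [516.6  20.1 118.5]
wheel 0.94 [236.6 181.5] [551.9  25.8 176.9]
wheel_top 0.59 [234.  201.3] [538.1  27.2 102.5]
pedal 0.75 [270.5 205.9] [617.5 -74.  102. ]
pedal 0.34 [197.5 159.5] [621.9 421.5  87.9]
pedal_hinge 0.93 [234.6 203.4] [536.   20.9  97.9]
pedal_tread 0.96 [269.5 208.2] [602.2 -86.9 105.9]
drum 0.82 [145.3 190.4] [354.4 374.   55.9]
drum 0.72 [272.1 207.7] [608.6 -92.6 108.1]
bearing 0.7 [290.7 210.9] [730.8 -55.5  22.9]
bearing 0.64 [237.4 177.9] [553.   21.7 192.2]
seal 0.79 [272.  312.6] [ 382.2 -359.4   10.6]
seal 0.65 [237.8 179.7] [553.7 
[... 524 characters left out ...]
_top 0.85 [233.4 214.5] [526.3  64.3 130. ]
pedal 0.72 [283.6 183.4] [ 624.2 -100.5  115.3]
pedal_hinge 0.91 [232.4 217.5] [519.6  68.5 112.6]
pedal_tread 0.98 [281.7 186.1] [616.1 -94.1 112.6]
drum 0.71 [128.  273.3] [360.3 408.1  68. ]
bearing 0.6 [255.6 166.8] [711.8 -14.   23.8]
seal 0.91 [360.8 242.2] [ 433.7 -365.4    1.6]
gauge 0.93 [221.1 180.9] [662.8 108.6  31.6]
gauge 0.69 [236.  215.3] [525.7  56.8 116.3]
trackrod 0.65 [387.5 248.3] [ 408.3 -447.3   21.3]
gaiter 0.56 [363.3 205. ] [ 552.2 -368.1   63.7]
gaiter 0.16 [234.  217.8] [520.1  64.  102.2]
oil 0.66 [119.3 188.4] [624.5 424.9 130.5]
oil 0.2 [237.6 203.7] [536.   45.8 253.6]
carton 0.58 [357.8 171.7] [ 651.2 -342.   125.9]
```

```bash
python3 - <<'E'
from h import *
for n,(a,b,c2,d) in {"side":(120,250,180,320),"top":(140,260,170,330)}.items():
    im=cam(n)["color"][a:b,c2:d,::-1]
    cv2.imwrite("pics/z%s.png"%n,cv2.resize(im,None,fx=4.6,fy=4.6,interpolation=cv2.INTER_CUBIC))
c=cam("side");P=cloud(c);ct=cam("top");Q=cloud(ct)
A=np.concatenate([P.reshape(-1,3),Q.reshape(-1,3)])
# board outline: z ~18 ; pedal tread
def rect(S,n):
    r=cv2.minAreaRect(S[:,:2].astype(np.float32)); print(n,len(S),r, np.median(S[:,2]))
Q=Q.reshape(-1,3)
m=lambda z0,z1,x0,x1,y0,y1,Q=Q:Q[(Q[:,2]>z0)&(Q[:,2]<z1)&(Q[:,0]>x0)&(Q[:,0]<x1)&(Q[:,1]>y0)&(Q[:,1]<y1)]
rect(m(14,22,380,720,-80,250),"board")
rect(m(215,275,380,720,-80,250),"wheeltop")
rect(m(95,130,560,720,-200,-55),"pedal")
E
```

```text
board 1608 ((579.1578369140625, 62.993927001953125), (235.47267150878906, 336.1313781738281), 26.88831901550293) 18.78473755622997
wheeltop 850 ((550.3967895507812, 45.66204833984375), (45.60786819458008, 165.6150360107422), 26.697219848632812) 245.71112990569043
pedal 379 ((620.0919189453125, -90.80108642578125), (44.752567291259766, 97.31224060058594), 27.043304443359375) 113.24407344018255
```

View pics/zside.png

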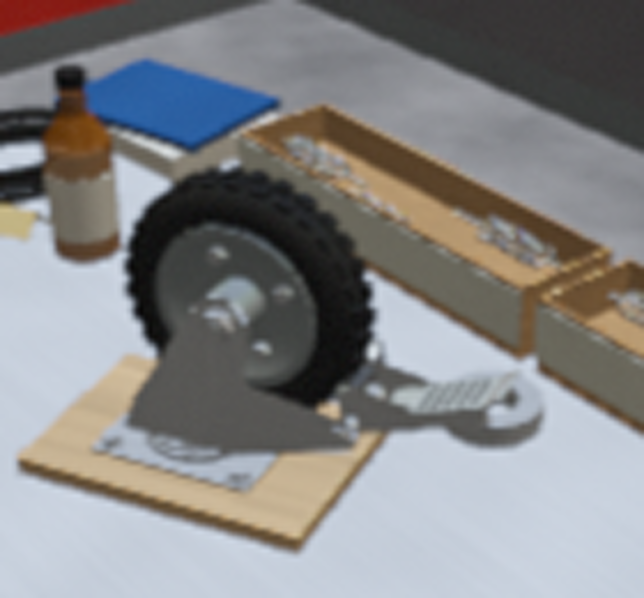

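View pics/ztop.png

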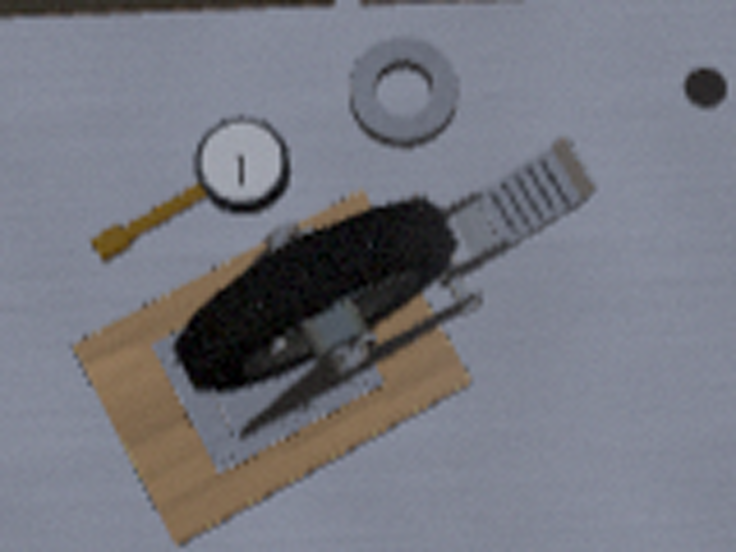

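View pics/side0.png

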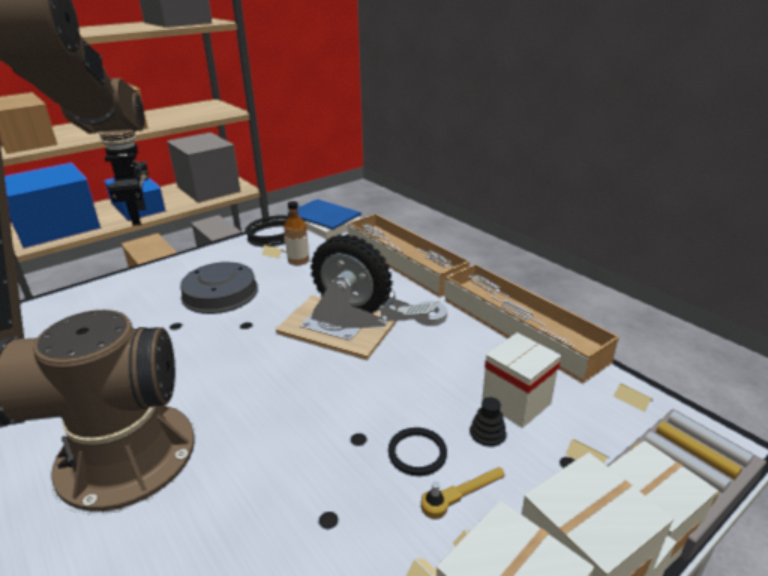

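```bash
cat >> h.py <<'E'
TH=np.radians(26.9); X=np.array([-np.sin(TH),np.cos(TH),0]); Y=np.array([-np.cos(TH),-np.sin(TH),0]); O=-208*X-512*Y
def c2w(x,y,z): return O+x*X+y*Y+np.array([0,0,z])
def w2c(p): p=np.asarray(p,float)-O; return np.stack([p@X,p@Y,p[...,2]],-1)
def tool():
    from scipy.spatial.transform import Rotation as R
    s=env.state(); r=R.from_euler("xyz",s["tcp_rot"])
    print("t",round(s["t"],2),"TCP castor",w2c(s["eef_pos"]).round(1),"F",s["ft_force"].round(1),"yaw",np.degrees(s["tcp_rot"]).round(2),"open",s["opening"],"grip",s["grip_force"])
    return s
E
python3 - <<'E'
from h import *
tool(); print(O)
c=cam("top");Q=w2c(cloud(c)); S=w2c(cloud(cam("side")))
for n,p in dict(nutfar=(0,-54,158),nutnear=(0,54,158),tread=(-96-74,0,116),valve0=(0,-37,209),v60=(44,-37,183),v_60=(-44,-37,183),legtop=(0,-43,180)).items():
    print(n,np.round(px(c,c2w(*p)),1))
for dv in range(-5,6): print([f"{w2c(w(c,232+du,191.5+dv,0))[[0,1,2]].round(0)}" for du in (-3,0,3)])
# checks: board extents
for N,q in(("top",Q),("side",S)):
    m=(abs(q[...,2]-18)<3)&(abs(q[...,0])<250)&(abs(q[...,1])<150)
    b=q[m]; print(N,"board",np.percentile(b,[0.5,99.5],axis=0).round(1))
    m=(q[...,2]>252)&(abs(q[...,0])<120)&(abs(q[...,1])<60); b=q[m]; print("top",b.mean(0).round(1),b.min(0),b.max(0))
    m=(q[...,2]>90)&(q[...,0]<-140)&(q[...,0]>-220)&(abs(q[...,1])<50)
    b=q[m]; print("pedal",np.percentile(b,[1,50,99],axis=0).round(1))
E
```

```text
t 1.9 TCP castor [607.1  31.  292.3] F [-0.8  0.3  0.1] yaw [179.99   0.   156.58] open 0.9990503635162397 grip 0.0
[550.70675469  46.15268501  -0.        ]
nutfar [230.3 190. ]
nutnear [247.1 220.2]
tread [285.1 182.3]
valve0 [232. 191.]
v60 [219.6 199.8]
v_60 [245.2 186. ]
legtop [231.5 191.4]
['[ -11. -104.    4.]', '[-21. -99.   1.]', '[-30. -94.   1.]']
['[  -9. -100.    5.]', '[-19. -97.  -2.]', '[-28. -89.   8.]']
['[ -8. -97.   5.]', '[-18. -94.  -3.]', '[-26. -86.   7.]']
['[  3. -55. 169.]', '[ -5. -50. 171.]', '[-12. -43. 179.]']
['[  5. -52. 168.]', '[ -3. -47. 170.]', '[-11. -41. 178.]']
['[  7. -48. 175.]', '[ -1. -42. 182.]', '[ -5. -23. 246.]']
['[  8. -45. 174.]', '[  0. -39. 182.]', '[ -3. -20. 246.]']
['[ 10. -42. 178.]', '[  6. -20. 252.]', '[ -1. -16. 253.]']
['[ 11. -39. 178.]', '[  7. -18. 252.]', '[  0. -14. 252.]']
['[ 16. -20. 248.]', '[  9. -14. 260.]', '[  1. -12. 251.]']
['[ 17. -18. 248.]', '[ 11. -11. 259.]', '[  3.  -9. 250.]']
top board [[-154.5 -147.5   15.1]
 [ 169.    84.4   21. ]]
top [  1.    0.3 256. ] [-42.57858179 -19.18574881 252.05409223] [ 42.96207409  18.85314843 262.21738103]
pedal [[-208.   -21.4  102.5]
 [-175.3    1.2  118.8]
 [-140.4   22.1  138.8]]
side board [[-185.5 -133.3   15.1]
 [ 166.8   85.8   21. ]]
top [ -2.4   1.2 255. ] [-37.01907261 -15.59720643 252.18085595] [ 32.19836361  17.8207359  258.79602735]
pedal [[-210.4  -23.    93.1]
 [-174.9   13.   113.5]
 [-140.4   23.9  135.7]]
```

Emit:
jog_arm --pt "0 0 9.92 0 0 -25 0" --pt "0 0 9.92 0 0 -25 0" --pt "0 0 9.92 0 0 -25 0" --pt "0 0 9.92 0 0 -25 0" --pt "0 0 0 -60 5 0 0" --pt "0 0 0 -60 5 0 0" --pt "0 0 0 -60 5 0 0" --pt "0 0 0 -60 5 0 0" --pt "0 0 0 -60 5 0 0" --pt "0 0 0 -60 5 0 0"

```text
t: 3.25
eef_pos: [438.8, 264.3, 392.5]
tcp_rot: [3.141, -0.0, 2.04]
ft_force: [1.1, 0.8, 0.1]
opening: 0.024
grip_force: 0.0
```

Emit:
jog_arm --pt "0 0 0 -60 0 0 0" --pt "0 0 0 -60 0 0 0" --pt "0 0 0 -60 0 0 0" --pt "0 0 0 -60 0 0 0" --pt "0 0 0 -60 0 0 0" --pt "0 0 0 -60 0 0 0" --pt "0 0 0 -57 0 0 0" --pt "0 0 0 0 0 0 0"

```text
t: 4.25
eef_pos: [627.6, -109.2, 391.0]
tcp_rot: [-3.141, -0.0, 2.036]
ft_force: [0.1, 0.4, -0.5]
opening: 0.007
grip_force: 0.0
```

```bash
python3 -c "
from h import *
tool()"
```

```text
t 4.25 TCP castor [-173.4    1.7  391. ] F [ 0.1  0.4 -0.5] yaw [-1.7995e+02 -2.0000e-02  1.1668e+02] open 0.0069893751217051875 grip 0.0
```

Emit:
jog_arm --pt "0 0 0 0 1.5 50 0" --pt "0 0 0 0 0 50 0" --pt "0 0 0 0 0 50 0" --pt "0 0 0 0 0 30 0" --pt "0 0 0 0 0 10 0" --pt "0 0 0 0 0 8 0" --pt "0 0 0 0 0 8 0" --pt "0 0 0 0 0 8 0" --pt "0 0 0 0 0 8 0" --pt "0 0 0 0 0 4 0"

```text
t: 5.5
eef_pos: [629.6, -105.9, 168.7]
tcp_rot: [3.137, 0.005, 2.04]
ft_force: [1.9, -4.9, 6.6]
opening: 0.008
grip_force: 3.6
```

Emit:
jog_arm --pt "0 0 0 0 0 3 0" --pt "0 0 0 0 0 0 0"

```text
t: 5.75
eef_pos: [629.5, -105.8, 165.7]
tcp_rot: [3.137, 0.004, 2.04]
ft_force: [3.2, -2.3, 5.4]
opening: 0.005
grip_force: 2.4
```

Emit:
jog_arm --pt "0 0 0 0 0 2 0" --pt "0 0 0 0 0 2 0" --pt "0 0 0 0 0 0 0"

```text
t: 6.12
eef_pos: [629.6, -105.9, 163.2]
tcp_rot: [3.137, 0.005, 2.04]
ft_force: [-1.8, -4.0, 18.6]
opening: 0.004
grip_force: 9.5
```

Emit:
jog_arm --pt "0 0 0 0 0 0 0" --pt "0 0 0 0 0 0 0" --pt "0 0 0 0 0 -60 0" --pt "0 0 0 0 0 -60 0" --pt "0 0 0 20 -1 -50 0" --pt "0 0 0 20 0 0 0" --pt "0 10 0 20 0 0 0" --pt "0 10 0 0 0 0 0" --pt "0 10 0 0 0 0 0" --pt "0 0 0 0 0 0 0"

```text
t: 7.38
eef_pos: [600.0, -52.8, 327.7]
tcp_rot: [-3.139, -0.524, 2.038]
ft_force: [0.1, -0.5, -0.4]
opening: 0.005
grip_force: 0.0
```

```bash
cat >> h.py <<'E'
def pol():
    from scipy.spatial.transform import Rotation as R
    s=tool(); p=w2c(s["eef_pos"]); r=R.from_euler("xyz",s["tcp_rot"]).as_matrix()
    z=r[:,2]; tip=p+78*np.array([z@X,z@Y,z[2]]); d=np.array([tip[0],tip[2]-158])
    print("tilt",np.degrees(np.arctan2(-(z@X),-z[2])).round(2),"TCP R,ang",np.hypot(p[0],p[2]-158).round(1),np.degrees(np.arctan2(p[0],p[2]-158)).round(2),"tip r,ang",np.hypot(*d).round(1),np.degrees(np.arctan2(*d)).round(2),"y",tip[1].round(1))
E
python3 - <<'E'
from h import *
pol()
c=cam("side"); cv2.imwrite("pics/ped1.png",cv2.resize(c["color"][120:250,180:320,::-1],None,fx=4.6,fy=4.6,interpolation=cv2.INTER_CUBIC))
q=w2c(cloud(c)); m=(q[...,2]>70)&(q[...,0]<-150)&(q[...,0]>-200)&(abs(q[...,1])<25); print(np.polyfit(q[m][:,0],q[m][:,2],1),np.percentile(q[m],50,axis=0))
for n in("top","side"):
  cam(n); print(env.recognise(n,"valve_tip")[:3])
E
```

```text
t 7.38 TCP castor [-110.6    0.8  327.7] F [ 0.1 -0.5 -0.4] yaw [-179.88  -30.03  116.74] open 0.005379414713767719 grip 0.0
tilt -30.03 TCP R,ang 202.6 -33.09 tip r,ang 124.8 -35.0 y 0.9
[1.50731569e-01 4.17796802e+02] [-173.81349323    3.41415117  535.70794098]
[]
[]
```

View pics/ped1.png

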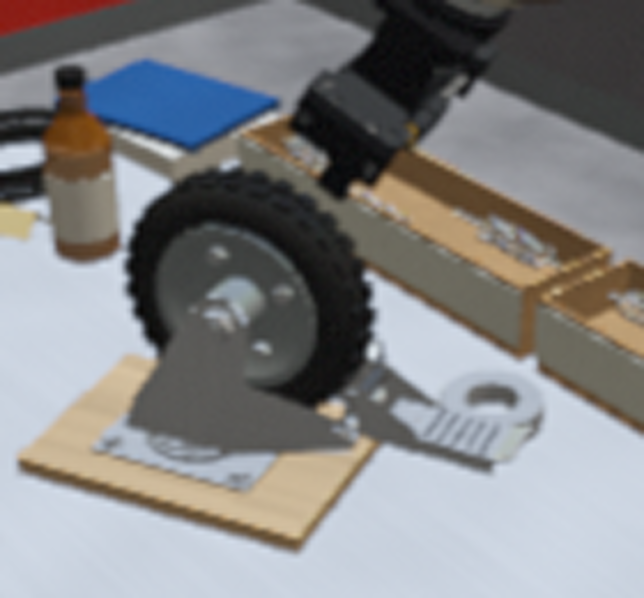

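Emit:
jog_arm --pt "0 0 0 10.9 0 12 0" --pt "0 0 0 0 1 9 0" --pt "0 0 0 0 0 3 0" --pt "0 0 0 0 0 1.5 0" --pt "0 0 0 0 0 1 0" --pt "0 0 0 0 0 0 0"

```text
t: 8.38
eef_pos: [590.9, -32.0, 312.6]
tcp_rot: [3.14, -0.522, 2.04]
ft_force: [-0.7, -3.3, 7.2]
opening: 0.005
grip_force: 3.8
```

```bash
python3 -c "
from h import *
pol()"
```

```text
t 8.38 TCP castor [-87.9  -0.4 312.6] F [-0.7 -3.3  7.2] yaw [179.93 -29.93 116.91] open 0.0049205060326599544 grip 3.760241288691759
tilt -29.93 TCP R,ang 177.8 -29.62 tip r,ang 99.8 -29.38 y -0.5
```

Emit:
jog_arm --pt "0 0 0 0 0 0.5 0" --pt "0 -6 0 18.5 0 0.97 0" --pt "0 -6 0 18.5 0 0.97 0" --pt "0 -6 0 18.5 0 0.97 0" --pt "0 -6 0 18.5 0 0.97 0" --pt "0 -6 0 18.5 0 0.97 0"

```text
t: 9.12
eef_pos: [550.6, 47.8, 336.0]
tcp_rot: [3.139, 0.005, 2.04]
ft_force: [-0.1, 0.3, -0.5]
opening: 0.007
grip_force: 0.0
```

```bash
python3 -c "
from h import *
pol()"
```

```text
t 9.12 TCP castor [  1.5  -0.7 336. ] F [-0.1  0.3 -0.5] yaw [179.86   0.27 116.87] open 0.007137514771689497 grip 0.0
tilt 0.27 TCP R,ang 178.0 0.47 tip r,ang 100.0 0.64 y -0.9
```

Emit:
jog_arm --pt "0 0 0 0 0 2 0" --pt "0 0 0 0 0 0.5 0" --pt "0 -6 0 18.5 0 1.3 0" --pt "0 -6 0 18.5 0 1.3 0" --pt "0 -6 0 18.5 0 1.3 0"

```text
t: 9.75
eef_pos: [525.9, 96.4, 326.5]
tcp_rot: [3.137, 0.319, 2.038]
ft_force: [-14.1, -0.4, 24.4]
opening: 0.007
grip_force: 12.0
```

Emit:
jog_arm --pt "0 -6 0 18.5 0 1.2 0" --pt "0 -6 0 18.5 0 1.2 0"

```text
t: 10.0
eef_pos: [510.4, 127.1, 310.8]
tcp_rot: [3.136, 0.528, 2.037]
ft_force: [-16.5, 4.6, 22.7]
opening: 0.004
grip_force: 12.6
```

```bash
python3 - <<'E'
from h import *
pol()
c=cam("side"); cv2.imwrite("pics/ped2.png",cv2.resize(c["color"][120:250,180:320,::-1],None,fx=4.6,fy=4.6,interpolation=cv2.INTER_CUBIC))
c=cam("top"); print(env.recognise("top","valve_tip")[:3])
E
```

```text
t 10.0 TCP castor [ 90.4  -0.7 310.8] F [-16.5   4.6  22.7] yaw [179.68  30.28 116.69] open 0.004358141402400814 grip 12.605928629636765
tilt 30.28 TCP R,ang 177.5 30.6 tip r,ang 99.5 30.85 y -1.0
[]
```

View pics/ped2.png

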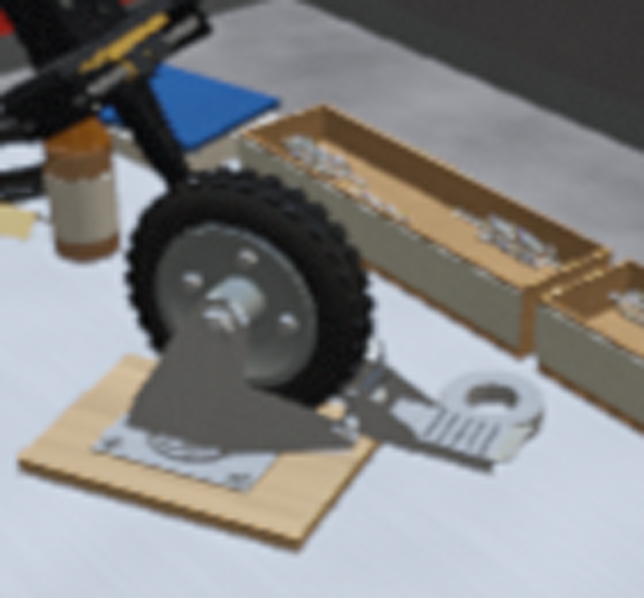

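Emit:
jog_arm --pt "0 0 0 0 0 -16 0" --pt "0 10 0 -33 0 2.9 0" --pt "0 10 0 -33 0 2.9 0" --pt "0 10 0 -33 0 2.9 0" --pt "0 10 0 -33 0 2.9 0" --pt "0 10 0 -33 0 2.9 0" --pt "0 10 0 -33 0 2.9 0" --pt "0 0 0 0 0 0 0"

```text
t: 11.15
eef_pos: [593.8, -39.2, 318.5]
tcp_rot: [-3.139, -0.528, 2.035]
ft_force: [-0.3, 0.6, -0.2]
opening: 0.002
grip_force: 0.0
```

```bash
cat >> h.py <<'E'
def bolts(pts): # zoomed px -> castor angle from top towards +x, plane y=yb
    c=cam("side"); o=np.linalg.inv(c["world_to_cam"])[:3,3]; yb=18
    for u,v in pts:
        p=w(c,180+u/4.6,120+v/4.6,z=1000.); a=w2c(o);b=w2c(p); t=(yb-a[1])/(b[1]-a[1]); q=a+t*(b-a); print((u,v),q.round(1),np.degrees(np.arctan2(q[0],q[2]-158)).round(1),np.hypot(q[0],q[2]-158).round(1))
E
python3 - <<'E'
from h import *
pol()
bolts([(220,250),(285,293),(262,348),(192,278),(247,257),(288,320)])
c=cam("top"); print(env.recognise("top","valve_tip")[:3])
cv2.imwrite("pics/t2.png",cv2.resize(c["color"][140:260,170:330,::-1],None,fx=4.6,fy=4.6,interpolation=cv2.INTER_CUBIC))
E
```

```text
t 11.15 TCP castor [-9.560e+01  2.000e-01  3.185e+02] F [-0.3  0.6 -0.2] yaw [-179.86  -30.27  116.59] open 0.0018271716716845995 grip 0.0
tilt -30.27 TCP R,ang 186.9 -30.78 tip r,ang 108.9 -31.15 y 0.2
(220, 250) [  8.   18.  203.5] 9.9 46.2
(285, 293) [-44.   18.  179.4] -64.0 49.0
(262, 348) [-22.9  18.  127.4] -143.1 38.2
(192, 278) [ 33.4  18.  174.5] 63.7 37.2
(247, 257) [-14.2  18.  202.6] -17.6 46.8
(288, 320) [-45.6  18.  157.1] -91.1 45.6
[]
```

View pics/t2.png

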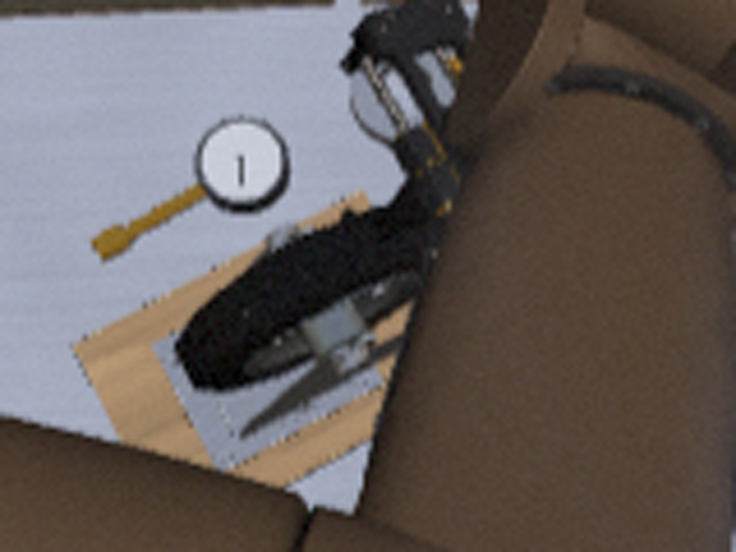

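Emit:
jog_arm --pt "0 0 0 1 0 5 0" --pt "0 0 0 0 0 3 0" --pt "0 0 0 0 0 2.5 0" --pt "0 0 0 0 0 0 0"

```text
t: 11.8
eef_pos: [590.2, -30.4, 313.6]
tcp_rot: [3.14, -0.522, 2.042]
ft_force: [-0.2, -2.9, 7.1]
opening: 0.009
grip_force: 3.6
```

Emit:
jog_arm --pt "0 0 0 0 0 1 0" --pt "0 -6 0 18.5 0 1.4 0" --pt "0 -6 0 18.5 0 1.4 0" --pt "0 -6 0 18.5 0 1.4 0" --pt "0 -6 0 18.5 0 1.4 0" --pt "0 -6 0 18.5 0 1.4 0"

```text
t: 12.55
eef_pos: [549.5, 49.7, 335.8]
tcp_rot: [3.138, 0.006, 2.041]
ft_force: [-3.4, -3.2, 6.5]
opening: 0.006
grip_force: 3.3
```

Emit:
jog_arm --pt "0 -6 0 18.5 0 0.8 0" --pt "0 -6 0 18.5 0 0.8 0" --pt "0 -6 0 18.5 0 0.8 0" --pt "0 -6 0 18.5 0 0.7 0" --pt "0 -6 0 18.5 0 0.7 0"

```text
t: 13.18
eef_pos: [509.0, 129.5, 311.1]
tcp_rot: [3.139, 0.527, 2.04]
ft_force: [0.5, -0.8, -0.2]
opening: 0.009
grip_force: 0.0
```

Emit:
jog_arm --pt "0 0 0 0 0 -13 0" --pt "0 10 0 -33 0 2.9 0" --pt "0 10 0 -33 0 2.9 0" --pt "0 10 0 -33 0 2.9 0" --pt "0 10 0 -33 0 2.9 0" --pt "0 10 0 -33 0 2.9 0" --pt "0 10 0 -33 0 2.9 0" --pt "0 0 0 0 0 0 0"

```text
t: 14.18
eef_pos: [593.7, -38.3, 320.9]
tcp_rot: [3.138, -0.528, 2.039]
ft_force: [-0.6, 1.0, -0.6]
opening: 0.008
grip_force: 0.0
```

```bash
python3 - <<'E'
from h import *
pol()
c=cam("top"); print(env.recognise("top","valve_tip")[:3])
s=cam("side")
a=[cv2.resize(k["color"][y:y+70,x:x+85,::-1],None,fx=6,fy=6,interpolation=cv2.INTER_CUBIC) for k,x,y in((c,200,170),(s,195,150))]
cv2.imwrite("pics/p3.png",cv2.resize(np.hstack(a),None,fx=.75,fy=.75))
E
```

```text
t 14.18 TCP castor [-9.480e+01 -1.000e-01  3.209e+02] F [-0.6  1.  -0.6] yaw [179.8  -30.24 116.82] open 0.008275591116830435 grip 0.0
tilt -30.24 TCP R,ang 188.5 -30.19 tip r,ang 110.5 -30.15 y -0.5
[{'location': [117.0, 190.8], 'score': 0.52}]
```

View pics/p3.png

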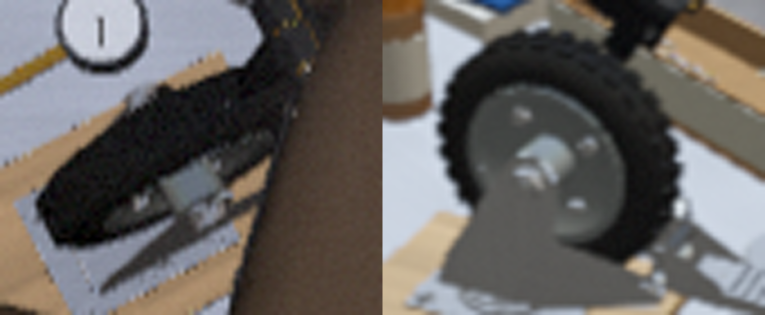

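Emit:
jog_arm --pt "0 0 0 0 0 6 0" --pt "0 0 0 0 0 3 0" --pt "0 0 0 0 0 3 0" --pt "0 0 0 0 0 1 0" --pt "0 0 0 0 0 0 0"

```text
t: 14.95
eef_pos: [590.1, -30.2, 313.6]
tcp_rot: [3.137, -0.519, 2.043]
ft_force: [-0.2, -11.6, 21.5]
opening: 0.004
grip_force: 11.9
```

Emit:
jog_arm --pt "0 -6 0 18.5 0 1.4 0" --pt "0 -6 0 18.5 0 1.4 0" --pt "0 -6 0 18.5 0 1.4 0" --pt "0 -6 0 18.5 0 1.4 0" --pt "0 -6 0 18.5 0 1.4 0" --pt "0 -6 0 18.5 0 1.15 0" --pt "0 -6 0 18.5 0 1.15 0"

```text
t: 15.82
eef_pos: [532.3, 83.8, 330.8]
tcp_rot: [3.137, 0.215, 2.04]
ft_force: [-6.6, -2.2, 8.6]
opening: 0.006
grip_force: 3.8
```

Emit:
jog_arm --pt "0 -6 0 18.5 0 1.15 0" --pt "0 -6 0 18.5 0 1.1 0" --pt "0 -6 0 18.5 0 1.1 0"

```text
t: 16.2
eef_pos: [509.0, 130.2, 309.3]
tcp_rot: [3.137, 0.528, 2.04]
ft_force: [0.6, -0.8, -0.8]
opening: 0.003
grip_force: 0.0
```

Emit:
jog_arm --pt "0 0 0 0 0 -14 0" --pt "0 10 0 -33 0 2.9 0" --pt "0 10 0 -33 0 2.9 0" --pt "0 10 0 -33 0 2.9 0" --pt "0 10 0 -33 0 2.9 0" --pt "0 10 0 -33 0 2.9 0" --pt "0 10 0 -33 0 2.9 0" --pt "0 0 0 0 0 0 0"

```text
t: 17.2
eef_pos: [593.2, -37.4, 318.8]
tcp_rot: [3.138, -0.528, 2.039]
ft_force: [-0.1, 0.3, 0.6]
opening: 0.003
grip_force: 0.0
```

```bash
cat >> h.py <<'E'
def look(n=None):
    pol(); c=cam("top"); print([(d["location"],round(d["score"],2)) for d in env.recognise("top","valve_tip")])
    q=w2c(cloud(c)); m=(abs(q[...,0])<60)&(q[...,1]<-25)&(q[...,1]>-45)&(q[...,2]>176)&(q[...,2]<240)
    vv,uu=np.nonzero(m)
    for v,u in zip(vv,uu): print((u,v),q[v,u].round(0),c["color"][v,u])
    s=cam("side")
    if n:
        a=[cv2.resize(k["color"][y:y+70,x:x+85,::-1],None,fx=6,fy=6,interpolation=cv2.INTER_CUBIC) for k,x,y in((c,200,170),(s,195,150))]
        cv2.imwrite("pics/"+n,cv2.resize(np.hstack(a),None,fx=.75,fy=.75))
    # near-face bolt profile: bright pixels at r 40..52
    o=w2c(np.linalg.inv(s["world_to_cam"])[:3,3]); best=[]
    g=cv2.cvtColor(s["color"],cv2.COLOR_RGB2GRAY).astype(np.float32)
    A=np.arange(-100,101,2)
    pr=np.array([np.mean([cv2.getRectSubPix(g,(1,1),tuple(map(float,px(s,c2w(r*np.sin(np.radians(a)),18,158+r*np.cos(np.radians(a)))))))[0,0] for r in(40,43,46)]) for a in A])
    f=np.array([np.nanmean([np.interp(k,A,pr,left=np.nan,right=np.nan) for k in (p-90,p,p+90)]) for p in range(-44,46,2)])
    print("bolt phase mod90",-44+2*f.argmax(),np.round(f.max()-np.median(f),1))
E
python3 -c "
from h import *
look()"
```

```text
t 17.2 TCP castor [-9.370e+01 -1.000e-01  3.188e+02] F [-0.1  0.3  0.6] yaw [179.8  -30.25 116.83] open 0.002898883018989595 grip 0.0
tilt -30.25 TCP R,ang 186.1 -30.24 tip r,ang 108.1 -30.22 y -0.5
[([363.9, 246.0], 0.61)]
(np.int64(236), np.int64(190)) [-14. -41. 178.] [115 119 126]
(np.int64(232), np.int64(191)) [ -2. -44. 178.] [103 103 109]
(np.int64(233), np.int64(191)) [ -4. -42. 181.] [61 58 59]
(np.int64(234), np.int64(191)) [ -7. -41. 180.] [62 60 61]
(np.int64(235), np.int64(191)) [-10. -39. 181.] [62 62 63]
(np.int64(231), np.int64(192)) [  2. -42. 180.] [112 114 125]
(np.int64(232), np.int64(192)) [ -1. -41. 177.] [83 83 89]
(np.int64(233), np.int64(192)) [ -3. -39. 180.] [52 51 51]
(np.int64(229), np.int64(193)) [  9. -43. 176.] [113 114 120]
(np.int64(230), np.int64(193)) [  6. -41. 178.] [102 104 115]
(np.int64(231), np.int64(193)) [  4. -39. 184.] [75 75 83]
(np.int64(228), np.int64(194)) [ 13. -42. 178.] [60 61 59]
(np.int64(229), np.int64(194)) [ 10. -40. 178.] [88 88 90]
(np.int64(228), np.int64(195)) [ 14. -39. 176.] [44 44 41]
(np.int64(221), np.int64(198)) [ 38. -36. 200.] [19 19 23]
(np.int64(222), np.int64(198)) [ 35. -34. 201.] [32 27 31]
(np.int64(223), np.int64(198)) [ 33. -34. 194.] [55 48 38]
(np.int64(220), np.int64(199)) [ 42. -36. 196.] [86 71 57]
(np.int64(221), np.int64(199)) [ 39. -34. 199.] [21 20 23]
(np.int64(222), np.int64(199)) [ 37. -33. 194.] [32 27 27]
(np.int64(221), np.int64(200)) [ 41. -31. 198.] [13 15 12]
bolt phase mod90 12 22.9
```

Emit:
jog_arm --pt "0 -10.4 0 33.8 0 3.07 0" --pt "0 -10.4 0 33.8 0 3.07 0" --pt "0 -10.4 0 33.8 0 3.07 0" --pt "0 -10.4 0 33.8 0 3.07 0" --pt "0 -10.4 0 33.8 0 3.07 0" --pt "0 0 0 0 0 6 0" --pt "0 0 0 0 0 2 0" --pt "0 0 0 0 0 2 0" --pt "0 0 0 0 0 0 0"

```text
t: 18.48
eef_pos: [520.1, 107.4, 322.2]
tcp_rot: [3.141, 0.383, 2.038]
ft_force: [-0.8, 0.6, 0.1]
opening: 0.005
grip_force: 0.0
```

```bash
python3 -c "
from h import *
pol()"
```

```text
t 18.48 TCP castor [ 68.5  -0.4 322.2] F [-0.8  0.6  0.1] yaw [179.98  21.96 116.79] open 0.004883325776731884 grip 0.0
tilt 21.96 TCP R,ang 177.9 22.64 tip r,ang 99.9 23.16 y -0.4
```

Not quite touching; press to about 12 N.

Emit:
jog_arm --pt "0 0 0 0 0 2 0" --pt "0 0 0 0 0 1 0" --pt "0 0 0 0 0 0 0"

```text
t: 18.85
eef_pos: [520.1, 107.2, 321.9]
tcp_rot: [3.139, 0.385, 2.038]
ft_force: [-12.3, 6.3, 24.6]
opening: 0.005
grip_force: 13.7
```

Emit:
jog_arm --pt "0 0 0 0 0 -1.2 0" --pt "0 6 0 -18.5 0 0.97 0" --pt "0 6 0 -18.5 0 0.97 0" --pt "0 6 0 -18.5 0 0.97 0" --pt "0 6 0 -18.5 0 1.0 0"

```text
t: 19.48
eef_pos: [553.4, 42.0, 335.7]
tcp_rot: [3.138, -0.037, 2.04]
ft_force: [-5.3, -1.4, 10.9]
opening: 0.004
grip_force: 4.9
```

Emit:
jog_arm --pt "0 6 0 -18.5 0 1.0 0" --pt "0 6 0 -18.5 0 1.0 0" --pt "0 6 0 -18.5 0 0.9 0" --pt "0 0 0 0 0 0 0"

```text
t: 19.98
eef_pos: [579.0, -8.9, 324.5]
tcp_rot: [3.138, -0.347, 2.038]
ft_force: [0.2, -9.1, 20.1]
opening: 0.007
grip_force: 11.2
```

Emit:
jog_arm --pt "0 0 0 0 0 -12 0" --pt "0 8 0 -26 0 2 0" --pt "0 0 0 0 0 0 0"

```text
t: 20.35
eef_pos: [590.5, -32.1, 321.7]
tcp_rot: [-3.14, -0.491, 2.037]
ft_force: [-0.6, 0.2, -0.1]
opening: 0.002
grip_force: 0.0
```

```bash
python3 -c "
from h import *
look('p4.png')"
```

```text
t 20.35 TCP castor [-87.8  -0.  321.7] F [-0.6  0.2 -0.1] yaw [-179.92  -28.13  116.71] open 0.002355014392815645 grip 0.0
tilt -28.13 TCP R,ang 185.8 -28.19 tip r,ang 107.8 -28.24 y -0.1
[]
(np.int64(235), np.int64(190)) [-11. -42. 178.] [107 110 114]
(np.int64(231), np.int64(191)) [  3. -37. 213.] [16 13 10]
(np.int64(232), np.int64(191)) [  0. -36. 215.] [28 25 23]
(np.int64(233), np.int64(191)) [ -4. -42. 181.] [26 22 28]
(np.int64(234), np.int64(191)) [ -7. -41. 178.] [65 61 65]
(np.int64(235), np.int64(191)) [-10. -39. 179.] [63 60 63]
(np.int64(230), np.int64(192)) [  7. -36. 214.] [72 75 84]
(np.int64(231), np.int64(192)) [  4. -35. 213.] [15 16 11]
(np.int64(232), np.int64(192)) [  2. -33. 214.] [15  7  9]
(np.int64(233), np.int64(192)) [ -1. -31. 214.] [19 16 13]
(np.int64(229), np.int64(193)) [  9. -43. 179.] [108 107 113]
(np.int64(230), np.int64(193)) [  6. -41. 179.] [52 52 58]
(np.int64(231), np.int64(193)) [  6. -32. 213.] [14 13 12]
(np.int64(232), np.int64(193)) [  3. -30. 217.] [5 4 2]
(np.int64(229), np.int64(194)) [ 10. -40. 177.] [89 88 92]
bolt phase mod90 36 36.9
```

View pics/p4.png

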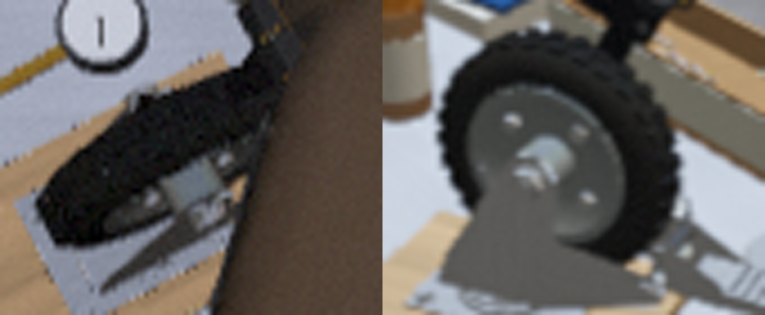

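Emit:
jog_arm --pt "0 0 0 0 0 -30 70" --pt "0 -8 0 0 0 0 70" --pt "0 -8 0 0 0 0 70" --pt "0 0 0 -45.4 0 0 70" --pt "0 0 0 -45.4 0 0 70" --pt "0 0 0 -45.4 0 40 70" --pt "0 0 0 0 0 50 70" --pt "0 0 0 0 0 7 70" --pt "0 0 0 0 0 0 70"

```text
t: 21.62
eef_pos: [648.0, -142.9, 228.2]
tcp_rot: [3.14, -0.208, 2.042]
ft_force: [0.2, -0.8, 0.8]
opening: 0.734
grip_force: 0.0
```

```bash
python3 - <<'E'
from h import *
pol(); c=cam("top")
print([(d["location"],w2c(w(c,*d["location"])).round(0)) for d in env.recognise("top","pedal_tread")])
q=w2c(cloud(c)); m=(abs(q[...,0])<15)&(q[...,1]<-28)&(q[...,1]>-39)&(q[...,2]>205)&(q[...,2]<225); print("valve",q[m].mean(0),m.sum())
q=w2c(cloud(cam("side"))); m=(q[...,2]>60)&(q[...,2]<110)&(q[...,0]<-150)&(q[...,0]>-225)&(abs(q[...,1])<40); print(np.percentile(q[m],[2,50,98],axis=0).round(1))
E
```

```text
t 21.62 TCP castor [-212.6   -1.2  228.2] F [ 0.2 -0.8  0.8] yaw [179.93 -11.91 116.98] open 0.7336911239061874 grip 0.0
tilt -11.91 TCP R,ang 223.9 -71.74 tip r,ang 196.6 -91.8 y -1.3
[([275.8, 189.8], array([-136.,    2.,   88.]))]
valve [  2.99366876 -33.59684394 214.51851463] 8
[[-219.9  -21.3   69.5]
 [-183.7    8.7   83.9]
 [-151.    24.1   89. ]]
```

Emit:
jog_arm --pt "0 0 0 -3 -1.5 40 70" --pt "0 0 0 0 0 40 70" --pt "0 0 0 0 0 13 70" --pt "0 0 0 0 0 0 70" --pt "0 0 0 0 0 0 30" --pt "0 0 0 0 0 0 30" --pt "0 0 0 0 0 0 30" --pt "0 0 0 0 0 0 30"

```text
t: 22.78
eef_pos: [640.3, -129.0, 135.6]
tcp_rot: [3.137, -0.207, 2.04]
ft_force: [9.2, 5.7, -0.3]
opening: 0.46
grip_force: 30.0
```

Gripped at 44 mm. Lift along the arc.

Emit:
jog_arm --pt "0 -4.6 0 6.1 0 -6.8 30" --pt "0 -4.6 0 6.1 0 -6.8 30" --pt "0 -4.6 0 6.1 0 -6.8 30" --pt "0 -4.6 0 6.1 0 -6.8 30" --pt "0 0 0 0 0 0 30"

```text
t: 23.4
eef_pos: [630.5, -109.7, 165.4]
tcp_rot: [3.137, 0.117, 2.041]
ft_force: [7.1, 2.1, 2.2]
opening: 0.461
grip_force: 30.0
```

```bash
python3 -c "
from h import *
pol()"
```

```text
t 23.4 TCP castor [-175.1   -0.7  165.4] F [7.1 2.1 2.2] yaw [179.72   6.68 116.94] open 0.46084446624018743 grip 30.005727410316467
tilt 6.68 TCP R,ang 175.2 -87.57 tip r,ang 197.0 -110.83 y -1.1
```

```bash
cat >> h.py <<'E'
def pedal():
    for n in("side","top"):
        q=w2c(cloud(cam(n))); m=(q[...,2]>70)&(q[...,2]<145)&(q[...,0]<-145)&(q[...,0]>-205)&(abs(q[...,1])<17)
        b=q[m]
        for x in range(-205,-144,10):
            k=b[abs(b[:,0]-x)<5]; print(x,len(k),k[:,2].round(0).tolist()[:12] if len(k) else "")
E
python3 - <<'E'
from h import *
pedal()
s=cam("side"); cv2.imwrite("pics/p5.png",cv2.resize(s["color"][150:240,210:320,::-1],None,fx=6,fy=6,interpolation=cv2.INTER_CUBIC))
E
```

```text
-205 6 [118.0, 121.0, 121.0, 119.0, 121.0, 116.0]
-195 16 [118.0, 117.0, 117.0, 117.0, 117.0, 119.0, 117.0, 116.0, 118.0, 117.0, 117.0, 117.0]
-185 6 [113.0, 116.0, 113.0, 114.0, 114.0, 114.0]
-175 1 [113.0]
-165 2 [109.0, 103.0]
-155 8 [106.0, 105.0, 105.0, 105.0, 106.0, 105.0, 105.0, 106.0]
-145 3 [103.0, 105.0, 101.0]
-205 0 
-195 0 
-185 0 
-175 0 
-165 0 
-155 0 
-145 0
```

View pics/p5.png

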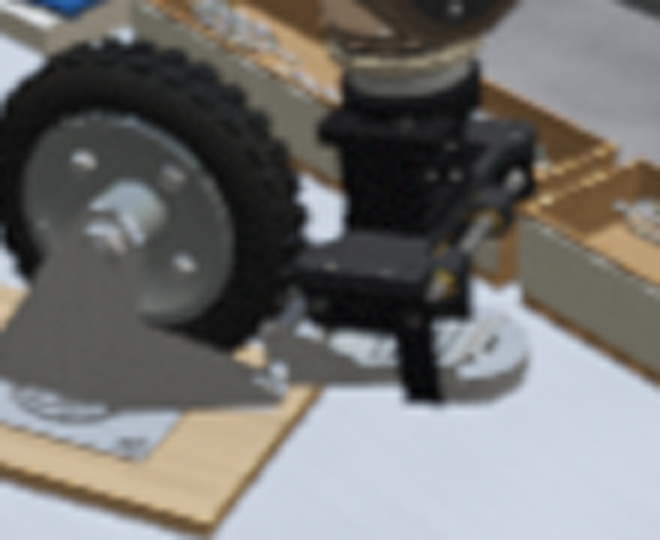

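Emit:
jog_arm --pt "0 -3 0 4 0 -4.5 30" --pt "0 -2 0 2.6 0 -3 30" --pt "0 -1 0 1.3 0 -2 30" --pt "0 0 0 0 0 -1 30" --pt "0 0 0 0 0 0 30"

```text
t: 24.18
eef_pos: [626.7, -102.2, 171.5]
tcp_rot: [3.138, 0.218, 2.04]
ft_force: [22.0, -5.2, -29.0]
opening: 0.462
grip_force: 30.0
```

```bash
python3 -c "
from h import *
pol();pedal()"
```

```text
t 24.18 TCP castor [-166.6   -0.7  171.5] F [ 22.   -5.2 -29. ] yaw [179.77  12.48 116.86] open 0.461723467328587 grip 29.99762535095215
tilt 12.49 TCP R,ang 167.2 -85.38 tip r,ang 193.9 -108.86 y -1.0
-205 5 [133.0, 127.0, 129.0, 132.0, 133.0]
-195 13 [129.0, 125.0, 125.0, 126.0, 122.0, 124.0, 121.0, 125.0, 127.0, 124.0, 125.0, 122.0]
-185 13 [124.0, 119.0, 122.0, 119.0, 120.0, 122.0, 120.0, 119.0, 123.0, 121.0, 120.0, 123.0]
-175 2 [119.0, 122.0]
-165 0 
-155 5 [111.0, 108.0, 110.0, 109.0, 111.0]
-145 4 [107.0, 110.0, 106.0, 106.0]
-205 0 
-195 0 
-185 0 
-175 0 
-165 0 
-155 0 
-145 0
```

Emit:
jog_arm --pt "0 0 0 0 0 1 30" --pt "0 0 0 0 0 0 72" --pt "0 0 0 0 0 0 72" --pt "0 0 0 0 0 0 72" --pt "0 0 0 -5 0 -12 72" --pt "0 0 0 -10 0 -25 72" --pt "0 0 0 -30 0 -40 72" --pt "0 0 0 -30 0 -50 72" --pt "0 0 0 0 0 0 72"

```text
t: 25.4
eef_pos: [646.5, -144.2, 318.0]
tcp_rot: [3.135, 0.222, 2.038]
ft_force: [-0.4, -0.4, -0.8]
opening: 0.755
grip_force: 0.0
```

```bash
python3 -c "
from h import *
look();pedal()"
```

```text
t 25.4 TCP castor [-213.1    0.6  318. ] F [-0.4 -0.4 -0.8] yaw [179.62  12.74 116.77] open 0.7547334688177181 grip 0.0
tilt 12.74 TCP R,ang 266.4 -53.11 tip r,ang 245.1 -69.99 y 0.2
[]
(np.int64(236), np.int64(190)) [-14. -41. 176.] [109 113 120]
(np.int64(231), np.int64(191)) [  3. -37. 214.] [20 24 24]
(np.int64(232), np.int64(191)) [  0. -35. 217.] [24 21 22]
(np.int64(233), np.int64(191)) [ -4. -42. 181.] [32 31 34]
(np.int64(234), np.int64(191)) [ -7. -41. 179.] [61 58 61]
(np.int64(235), np.int64(191)) [-10. -39. 178.] [59 56 56]
(np.int64(230), np.int64(192)) [  7. -36. 213.] [70 72 79]
(np.int64(231), np.int64(192)) [  4. -34. 217.] [15 17 16]
(np.int64(232), np.int64(192)) [  2. -33. 214.] [27 22 21]
(np.int64(233), np.int64(192)) [ -1. -31. 215.] [23 23 26]
(np.int64(229), np.int64(193)) [  9. -43. 178.] [105 107 109]
(np.int64(230), np.int64(193)) [  6. -41. 181.] [56 57 60]
(np.int64(231), np.int64(193)) [  6. -31. 217.] [16 19 18]
(np.int64(232), np.int64(193)) [  3. -30. 214.] [15 14 14]
(np.int64(228), np.int64(194)) [ 13. -42. 177.] [57 54 55]
(np.int64(229), np.int64(194)) [ 10. -40. 177.] [86 84 89]
bolt phase mod90 36 37.2
-205 5 [133.0, 130.0, 131.0, 133.0, 128.0]
-195 13 [124.0, 122.0, 125.0, 123.0, 125.0, 126.0, 125.0, 124.0, 125.0, 124.0, 126.0, 123.0]
-185 15 [119.0, 122.0, 118.0, 119.0, 124.0, 120.0, 120.0, 121.0, 121.0, 124.0, 122.0, 120.0]
-175 16 [116.0, 117.0, 118.0, 119.0, 117.0, 117.0, 118.0, 115.0, 119.0, 116.0, 116.0, 117.0]
-165 12 [115.0, 110.0, 114.0, 113.0, 114.0, 113.0, 117.0, 112.0, 115.0, 112.0, 114.0, 112.0]
-155 15 [108.0, 112.0, 109.0, 109.0, 111.0, 110.0, 108.0, 111.0, 106.0, 110.0, 112.0, 108.0]
-145 6 [106.0, 106.0, 106.0, 107.0, 110.0, 106.0]
-205 0 
-195 0 
-185 0 
-175 0 
-165 0 
-155 0 
-145 0
```

```bash
python3 -c "
from cell import env
print(env.job_done())"
```

```text
the job is handed in; nothing more can be done
None
```

The job is handed in, but no verdict came back: by my last camera check the valve stem stands about 3 mm from the vertical through the axle (limit 8.5 mm). The brake pedal is back up near its stop at about 0.38 rad (0.33 needed), and the arm is clear of the castor; I did not re-check the surrounding goods by camera at the end.

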